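Gauge a turned tube in the bench caliper

ROBOT

A 7-joint arm with a two-finger parallel gripper is mounted at the origin on the work surface. World frame = base frame: x ahead of the robot, y to its left, z up, the work surface at z = 0. Lengths are in mm, angles in rad, forces in N, time in s.
With the tool pointing down it reaches from about 400 to 925 mm from the base axis. Payload 5.6 kg.
Tool frame: the origin (TCP) lies between the finger pads; the fingertips stand 8 mm ahead of it and the grasp point (between the pads) lies 11 mm behind it; y points along the fingers, z is the direction in which the jaws open and shut, and the axes are right-handed (so a half turn about y gives the same grasp; the last joint's range is limited). The gripper opens to 85 mm and grips with 20 to 120 N. Pads are 22 mm wide; open, the fingers measure 114 mm over their backs; the gripper's body (76 mm by 85 mm) begins 54 mm behind the grasp point. The pads swing forward as they close: fully open they stand 13 mm farther back than shut.
Start: joints at [-1.214, 0.468, -0.012, 1.603, 0.006, 1.071, -0.056], TCP at [253.042, 598.73, 239.29] pointing down, gripper open.
Joint ranges: [-2.53, 2.53], [-0.31, 2.02], [-1.57, 1.55], [0.28, 2.44], [-1.29, 4.43], [0.15, 1.84], [-2.92, 2.92]. Speed limits (rad/s): [2.57, 2.57, 3.14, 3.14, 3.14, 3.14, 3.14].

INTERFACE

Orientations are given as a unit quaternion [w, x, y, z].
In Python, from station import ctrl, optics, ticket gives the robot as it stands.
- The arm moves only by the shell command python3 -m jog 'ROWS' [OPENING]. ROWS is a JSON object of lists of equal length, an entry for each row: "xyz": the shift along the world's x, y, z in mm, a list of three; "twist": the turn, a rotation vector about the world's x, y, z in rad, a list of three. In form: {"xyz": [[x, y, z], ...], "twist": [[rx, ry, rz], ...]}. A call has 1 to 20 rows; each row shifts and turns the pose as measured when the row begins; what a row does not reach is not made up. A row lasts 1/10 s, in which the tool goes at most 50 mm and 8.59 degrees, less where a joint would pass 70% of its speed; a pose out of reach is approached as far as the arm can. A call is refused whole if a number of a shift passes 50 or a number of a turn 0.15, either way. A call with a gripper value outside its range is refused whole. OPENING is the closure, from 0 (fully open) to 1 (shut), set as the call begins (- or left out, the last holds). The fingers move at their own pace and stop on an object; the grip force is fixed at half the most. Time passes only in rows, so rows that do not move let the fingers close. It gives the time, the measured TCP pose, the force and the opening at its end, in the units of the state.
- ctrl.read_state(): the state, without advancing time (a new reading comes with each control period).
- optics.capture(name): name is "scene" or "top"; returns the picture (400x640x3 uint8, blue, green, red); there is no depth.
- optics.get_calibration(name): a dict with "camera_matrix" (3x3 intrinsics, pixels), "k1" (the pictures are not rectified: a ray, as slopes to the right and down, at radius r is drawn at 1 + k1 r^2 times it, then the intrinsics apply), "camera_from_world" (4x4, takes a point from world to camera coordinates). Camera axes: x right, y down, z forward; pixel columns grow to the right and rows downward; lengths in mm; the calibration is good to about 2 mm. A picture is of the moment at which its call begins. get_calibration takes no time and is no camera call.
- ticket.hand_in(): hands the job in, once; it reports no verdict.
The state is a dict: "t": time; "joints": joint angles; "qvel": joint speeds; "joint_efforts": joint torques, N m; "position": TCP position; "ee_rot": TCP orientation; "wrist_force": force on the tool from outside, world axes, zero at the start; "ft_torque": the same for the moment, N m; "width": finger opening in mm.
Only numpy, scipy, OpenCV 4.12 (cv2) and the standard library are available. Lean on these libraries where they do the work, as an engineer would, in place of code of your own. Each camera call takes 0.05 s, during which the arm holds its last target.

TASK

Measure the bright steel tube from the wooden parts board: stand it upright on the steel rest strip between the open jaws of the blue bench caliper and let go of it. Then slide the moving jaw in until the tube is snug in contact with both jaws, pressing gently so that the jaw is not tilted, and let go, leaving the jaws closed on the tube. Leave the other parts and tools where they are.

Things in the scene. Friction and masses are not known exactly. Their poses are not given: they have to be found in the camera images.
- caliper: Bench caliper bolted to the table: blue base plate 170 x 320 x 12 mm, its origin at the centre of the underside. A light metal beam (16 mm wide, top 75 mm above the table) runs along its y axis at x = +50 mm, held by posts at both ends. Two dark steel jaws reach from the beam towards -x, ending at x = -58 mm; they span 30 to 64 mm above the table. The caliper does not move; its yaw varies.
- rest_mid (a point): Point on top of the steel rest strip, 20 mm above the table, on the strip's centre line (x = -25 mm in the caliper's frame), midway along the base. The strip is 60 mm wide (x) and 200 mm long (y, from y = -85 to +115 mm) and flat: the tube stands on it and can be slid along it by the jaw, which takes 1 to 3 N beyond the drag of the carriage. The beam's front face is 67 mm beyond the strip's centre line.
- fixed_jaw: The caliper's fixed jaw, 14 mm thick; same origin and axes as caliper. Its flat measuring face looks to +y.
- fixed_face (a point): Point on the fixed jaw's measuring face, over the strip's centre line (caliper frame x = -25, y = -70, z = 47 mm).
- carriage (a joint): Slide of the moving jaw along the beam, m. 0 = fully open (140 mm between the measuring faces); it grows as the jaw closes, moving to -y of the caliper: gap = 0.140 - value. Starts between 0 and 0.04. It drags with about 2 N and stays where it is left.
- post_top (a point): Top of the red thumb post (16 mm diameter, 32 mm tall, upright) on the moving jaw's carriage, 112 mm above the table, over the beam's centre line and 20 mm to +y of the moving jaw's face. Pushing or pinching the post is how the jaw is moved. The carriage (28 x 40 mm, top 80 mm above the table) rides on the beam.
- jaw: The moving jaw with its arm, 14 mm thick. Its origin is on the beam's centre line (61 mm above the table) below the thumb post; axes parallel to the caliper's when square. It has play on the beam and rocks about the vertical through its origin against a spring of about 40 N m/rad: pressing on a part on the rest's centre line with 10 N tilts it by about 0.02 rad, which is too much; a light press of 2 to 5 N is good contact.
- jaw_face (a point): Point on the moving jaw's flat measuring face (it looks to -y of the caliper), over the strip's centre line, 47 mm above the table.
- tube: The part to measure: bright steel tube standing upright, 50 mm tall, wall 4 to 5 mm, outside diameter somewhere from 30 to 50 mm (finding it is the point of the measurement), mass 0.2 to 0.3 kg. Origin at the centre of its lower end, z up. It starts on the parts board, in any of the three places.
- board: Light wooden parts board, 100 x 250 x 18 mm, fixed, origin at the centre of its underside; three turned parts stand in a row along its y axis, 80 mm apart, on its top 18 mm above the table.
- brass_bush: Brass bush with a bore, 38 mm diameter, 42 mm tall, standing on the board; leave alone. Origin at the centre of its lower end.
- slug: Dark solid steel slug, 36 mm diameter, 38 mm tall, standing on the board; leave alone. Origin at the centre of its lower end.
- wrench: Wrench about 170 mm long lying on the table beyond the work; leave alone.
- oil_jar: Amber glass jar with a black cap, 60 mm diameter, 75 mm tall, standing beyond the work; leave alone.

How it is judged:
By the outcome, as a careful person would: the job done as asked, in the order asked, and still so for the second after the job is handed in, with the robot touching nothing.
It also fails if it takes over 69 s, if anything falls off the work surface, if the arm or the gripper's body presses on something with over 40 N, if the wrist force passes 120 N, or if a joint passes its speed limit or range.

## Working session

There is one attempt and no reset: what is moved stays moved. The work goes in short steps, Python scripts to look and compute and a shell command to move; the robot and the scene stay as the last step left them, time stands still between calls to the robot, and variables do not carry over. Pictures are saved under pics/ and viewed, and the job is handed in when it is done.

```bash
ls; mkdir -p pics; python3 - <<'E'
from station import ctrl, optics, ticket
import cv2,json
for n in("scene","top"):
    im=optics.capture(n); cv2.imwrite(f"pics/{n}0.png",im)
    c=optics.get_calibration(n); print(n,c)
print(ctrl.read_state())
E
```

```text
pics
scene {'camera_matrix': array([[368.30024179,   0.        , 332.34898726],
       [  0.        , 368.30024179, 194.35761679],
       [  0.        ,   0.        ,   1.        ]]), 'k1': 0.007622757164048886, 'camera_from_world': array([[ 7.12408599e-01,  7.01714010e-01,  8.45196755e-03,
        -4.33417730e+02],
       [ 4.33769963e-01, -4.30849467e-01, -7.91335805e-01,
        -1.66494559e+02],
       [-5.51649895e-01,  5.67420642e-01, -6.11323326e-01,
         1.20125937e+03],
       [ 0.00000000e+00,  0.00000000e+00,  0.00000000e+00,
         1.00000000e+00]])}
top {'camera_matrix': array([[392.31990655,   0.        , 328.7844304 ],
       [  0.        , 392.31990655, 195.23892953],
       [  0.        ,   0.        ,   1.        ]]), 'k1': -0.026716853206531603, 'camera_from_world': array([[ 6.82223595e-03, -9.99973021e-01, -2.72289354e-03,
         1.27232221e+01],
       [-9.93162991e-01, -6.45839389e-03, -1.16557117e-01,
         6.01391743e+02],
       [ 1.16536387e-01,  3.49945725e-03, -9.93180258e-01,
         9.13910733e+02],
       [ 0.00000000e+00,  0.00000000e+00,  0.00000000e+00,
         1.00000000e+00]])}
{'t': 0.1, 'joints': array([-1.21399181,  0.46828958, -0.01159101,  1.603583  ,  0.00598633,
        1.07138307, -0.05628278]), 'qvel': array([-0.00105757, -0.00248892, -0.00093289, -0.00316252, -0.00102693,
       -0.00062442,  0.00016354]), 'joint_efforts': array([ 6.53189272e-04, -5.33519912e+01,  2.15404120e-02, -2.51965231e+01,
        1.14763647e-02,  4.33621652e-03,  5.84256850e-05]), 'position': array([252.87017987, 598.24174452, 238.41195135]), 'ee_rot': array([-0.69244996,  0.69359149, -0.14051067,  0.14035903]), 'wrist_force': array([ 0.88874592,  0.0984628 , -0.36311537]), 'ft_torque': array([-0.0117081 , -0.02536478, -0.05885134]), 'width': 85.297948354034}
```

View pics/scene0.png

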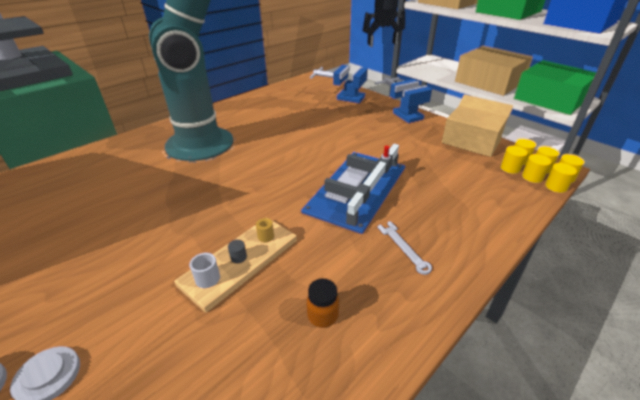

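View pics/top0.png

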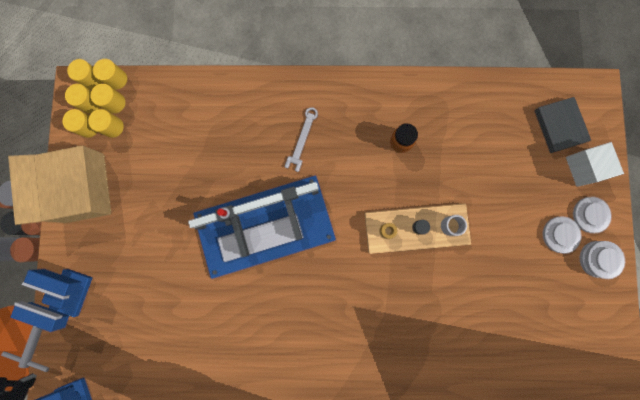

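```bash
cat > h.py <<'E'
import numpy as np,cv2
from station import ctrl,optics
def ray(n,u,v):
    c=optics.get_calibration(n);K=c["camera_matrix"];T=c["camera_from_world"]
    d=np.array([(u-K[0,2])/K[0,0],(v-K[1,2])/K[1,1]]);s=d.copy()
    for _ in range(20): s=d/(1+c["k1"]*(s@s))
    R=T[:3,:3];return -R.T@T[:3,3],R.T@np.array([s[0],s[1],1])
def onz(n,u,v,z):
    o,d=ray(n,u,v);return o+d*(z-o[2])/d[2]
def proj(n,p):
    c=optics.get_calibration(n);K=c["camera_matrix"];T=c["camera_from_world"]
    q=T[:3,:3]@np.asarray(p,float)+T[:3,3];s=q[:2]/q[2];s=s*(1+c["k1"]*(s@s))
    return s*[K[0,0],K[1,1]]+K[:2,2]
def crop(im,f,x0,x1,y0,y1,s):
    c=cv2.resize(im[y0:y1,x0:x1],None,fx=s,fy=s,interpolation=cv2.INTER_CUBIC)
    for x in range(x0,x1,10): cv2.line(c,((x-x0)*s,0),((x-x0)*s,4 if x%50 else 12),(0,255,255),1)
    for y in range(y0,y1,10): cv2.line(c,(0,(y-y0)*s),(4 if y%50 else 12,(y-y0)*s),(0,255,255),1)
    cv2.imwrite(f,c)
E
python3 - <<'E'
from h import *
im=cv2.imread("pics/top0.png");crop(im,"pics/t1.png",180,340,170,285,5)
crop(im,"pics/t2.png",360,480,190,265,6)
im=cv2.imread("pics/scene0.png");crop(im,"pics/s1.png",295,415,135,235,6);crop(im,"pics/s2.png",170,305,210,310,5)
E
```

```text
(no output)
```

View pics/t1.png

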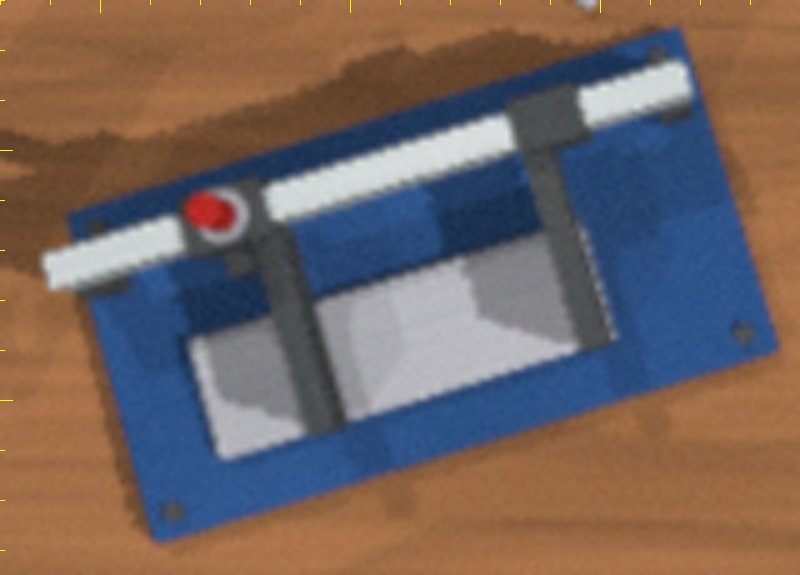

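View pics/t2.png

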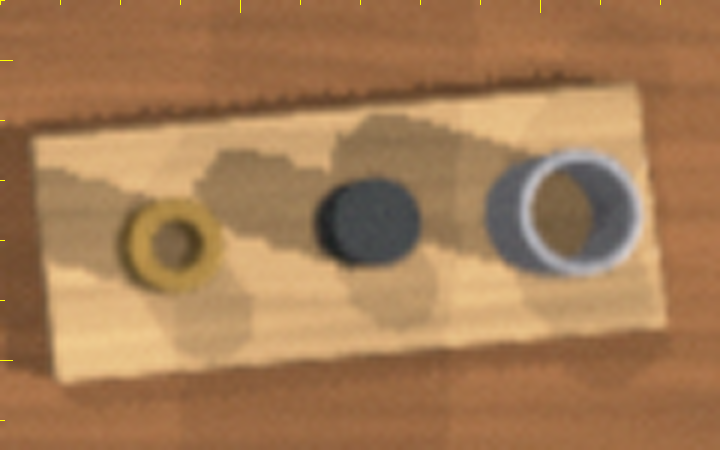

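View pics/s1.png

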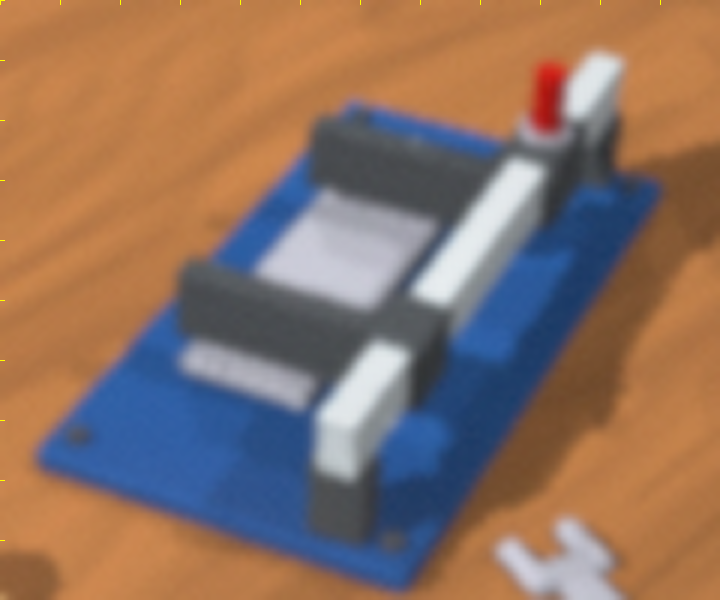

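View pics/s2.png

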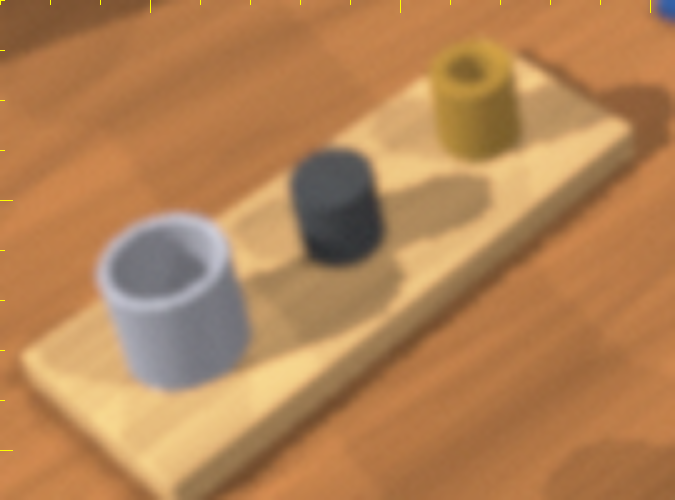

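```bash
python3 - <<'E'
from h import *
def fit(px,n,z,loc,off,s):
    W=np.array([onz(n,off[0]+(a+.5)/s-.5,off[1]+(b+.5)/s-.5,z)[:2] for a,b in px]);L=np.array(loc,float)
    Lc=L-L.mean(0);Wc=W-W.mean(0);th=np.arctan2((Lc[:,0]*Wc[:,1]-Lc[:,1]*Wc[:,0]).sum(),(Lc*Wc).sum())
    R=np.array([[np.cos(th),-np.sin(th)],[np.sin(th),np.cos(th)]]);t=W.mean(0)-R@L.mean(0)
    print(n,t.round(1),th.round(4),"res",(W-L@R.T-t).round(1).tolist());return t,R
loc=[(85,160),(85,-160),(-85,-160),(-85,160)]
t,R=fit([(68,213),(682,29),(778,349),(158,543)],"top",12,loc,(180,170),5)
ts,Rs=fit([(660,182),(405,590),(40,458),(355,102)],"scene",12,loc,(295,135),6)
fit([(33,135),(638,85),(665,325),(58,382)],"top",18,[(50,125),(50,-125),(-50,-125),(-50,125)],(360,190),6)
fit([(632,130),(175,495),(22,355),(525,52)],"scene",18,[(50,125),(50,-125),(-50,-125),(-50,125)],(170,210),5)
P=lambda n,x,y,z,o,s:onz(n,o[0]+(x+.5)/s-.5,o[1]+(y+.5)/s-.5,z)[:2].round(1)
T=(360,190)
for q in[(580,213),(518,213),(642,213),(580,149),(580,277)]:print("rim top",P("top",*q,68,T,6))
S=(170,210)
for q in[(163,261),(98,261),(229,261),(163,212),(163,308)]:print("rim scene",P("scene",*q,68,S,5))
for n,q,o,s in[("top",(203,208),(180,170),5),("scene",(551,68),(295,135),6)]:
    w=P(n,*q,112,o,s);print("post",w,(w-t)@R)
# jaw top edges
for q in[(320,305),(345,425),(300,425),(265,275),(540,130)]:
    w=P("top",*q,64,(180,170),5);print("jaw",q,(w-t)@R)
for q in[(312,128),(335,120)]:
    w=P("scene",*q,64,(295,135),6);print("jaws",q,(w-ts)@Rs)
E
```

```text
top [526.9 175.7] 0.3048 res [[-0.5, -1.5], [-2.4, 0.5], [1.5, 2.8], [1.4, -1.8]]
scene [529.7 176.4] 0.3119 res [[-3.6, 0.1], [-0.6, -3.3], [2.2, 1.3], [1.9, 1.9]]
top [ 523.9 -201.2] 0.0925 res [[0.1, -0.4], [-0.9, -0.1], [0.9, 1.3], [-0.2, -0.9]]
scene [ 531.2 -197.5] 0.0569 res [[-11.7, -1.6], [0.8, 1.0], [-0.7, -2.3], [11.7, 2.9]]
rim top [ 529.7 -279.5]
rim top [ 529.5 -255.4]
rim top [ 529.8 -303.6]
rim top [ 554.5 -280.2]
rim top [ 505.1 -278.7]
rim scene [ 530.4 -278.4]
rim scene [ 512.8 -295.9]
rim scene [ 548.3 -260.5]
rim scene [ 507.4 -265.1]
rim scene [ 551.3 -290.3]
post [555.1 257. ] [51.2697137  69.10964166]
post [551.3 260.9] [48.81507068 73.97016917]
jaw (320, 305) [-0.9698823  40.67454697]
jaw (345, 425) [-57.52167448  44.52094797]
jaw (300, 425) [-51.47112771  64.42247765]
jaw (265, 275) [20.02587066 61.4309522 ]
jaw (540, 130) [ 47.54737918 -80.3611723 ]
jaws (312, 128) [-57.60650866  50.79705976]
jaws (335, 120) [-51.01329739  62.12002603]
```

```bash
cat >> h.py <<'E'
from scipy.spatial.transform import Rotation as Ro
def st():
    s=ctrl.read_state();q=s["ee_rot"];R=Ro.from_quat([q[1],q[2],q[3],q[0]])
    M=R.as_matrix();print("t",round(s["t"],2),"pos",s["position"].round(1),"W",round(s["width"],1),"F",s["wrist_force"].round(2),"T",s["ft_torque"].round(2))
    print("y(down?)",M[:,1].round(3),"open",M[:,2].round(3),"openyaw",np.arctan2(M[1,2],M[0,2]).round(3),"j7",s["joints"][6].round(2))
    return s,R
def tw(yaw,s,R,flip=0):
    # rotation vec to fingers down, opening at yaw (either sense)
    out=[]
    for k in(0,np.pi):
        z=np.array([np.cos(yaw+k),np.sin(yaw+k),0]);y=np.array([0,0,-1.]);x=np.cross(y,z)
        out.append((Ro.from_matrix(np.stack([x,y,z],1))*R.inv()).as_rotvec().round(3))
    return out
E
python3 -c "
from h import *
s,R=st();print(tw(.307,s,R))"
```

```text
t 0.1 pos [252.9 598.2 238.4] W 85.3 F [ 0.89  0.1  -0.36] T [-0.01 -0.03 -0.06]
y(down?) [-0.001 -0.002 -1.   ] open [ 0.389  0.921 -0.002] openyaw 1.171 j7 -0.06
[array([ 0.001, -0.001, -0.864]), array([1.000e-03, 1.000e-03, 2.278e+00])]
```

```bash
python3 -m jog '{"xyz":[[21,-36,0],[21,-36,0],[21,-36,0],[21,-36,0],[21,-36,0],[21,-36,0],[21,-36,0],[21,-36,0],[21,-36,0],[21,-36,0],[21,-36,0]],"twist":[[0,0,-0.08],[0,0,-0.08],[0,0,-0.08],[0,0,-0.08],[0,0,-0.08],[0,0,-0.08],[0,0,-0.08],[0,0,-0.08],[0,0,-0.08],[0,0,-0.08],[0,0,-0.08]]}'; python3 -c "
from h import *
s,R=st();print(tw(.307,s,R),np.array([530,-279,120])-s['position'])"
```

```text
t: 1.2
position: [482.0, 190.2, 234.1]
ee_rot: [-0.561, 0.564, -0.431, 0.426]
wrist_force: [-0.0, -0.3, -0.7]
width: 85.7
t 1.2 pos [482.  190.2 234.1] W 85.7 F [-0.01 -0.26 -0.69] T [ 0.07 -0.01 -0.  ]
y(down?) [-0.008  0.002 -1.   ] open [ 0.964  0.266 -0.007] openyaw 0.269 j7 -0.07
[array([-0.002, -0.008,  0.038]), array([-1.200e-02,  2.000e-03, -3.104e+00])] [  47.98029204 -469.20376887 -114.06773524]
```

```bash
python3 -m jog '{"xyz":[[4,-40,-8],[4,-40,-8],[4,-40,-8],[4,-40,-8],[4,-40,-8],[4,-40,-8],[4,-40,-8],[4,-40,-8],[4,-40,-8],[4,-40,-8],[4,-40,-8],[4,-29,-20],[0,0,0]],"twist":[[0,0,0.01],[0,0,0.01],[0,0,0.01],[0,0,0.01],[0,0,0],[0,0,0],[0,0,0],[0,0,0],[0,0,0],[0,0,0],[0,0,0],[0,0,0],[0,0,0]]}'; python3 -c "
from h import *
s,R=st();print(tw(.307,s,R),np.array([530,-279,40])-s['position'])
im=optics.capture('top');crop(im,'pics/t3.png',360,500,170,265,5)
im=optics.capture('scene');crop(im,'pics/s3.png',150,310,180,310,5)"
```

```text
t: 2.5
position: [528.3, -303.6, 119.7]
ee_rot: [-0.568, 0.572, -0.421, 0.416]
wrist_force: [-1.0, 0.8, 0.1]
width: 85.0
t 2.5 pos [ 528.3 -303.6  119.7] W 85.0 F [-1.    0.82  0.08] T [0.05 0.02 0.  ]
y(down?) [-0.009 -0.    -1.   ] open [ 0.954  0.298 -0.009] openyaw 0.303 j7 1.04
[array([ 0.   , -0.009,  0.004]), array([-0.014, -0.   , -3.137])] [  1.68104679  24.58485177 -79.74548769]
```

View pics/s3.png

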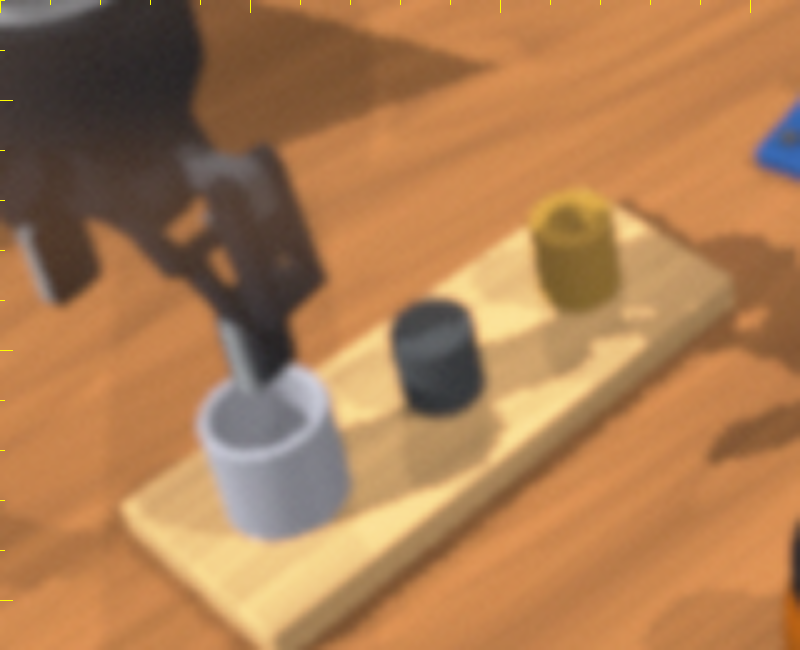

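View pics/t3.png

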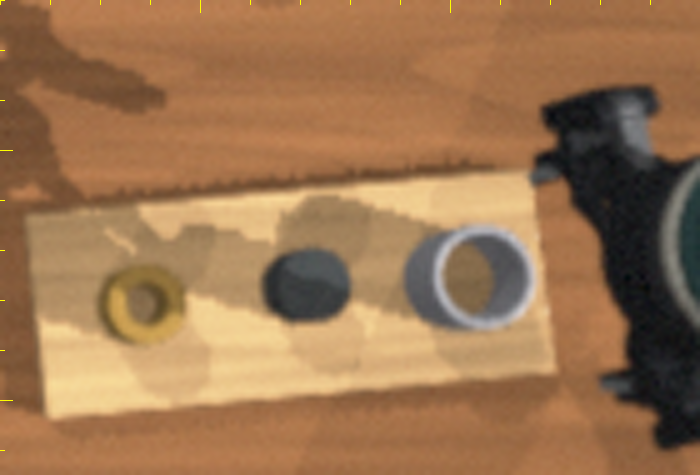

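```bash
python3 -m jog '{"xyz":[[1,12,0],[1,8,0],[0,4,0],[0,0,0]],"twist":[[0,-0.005,0],[0,-0.004,0],[0,0,0],[0,0,0]]}' ; python3 -c "
from h import *
s,R=st();print(tw(.307,s,R),np.array([530,-279,40])-s['position'])"
```

```text
t: 3.0
position: [534.4, -267.0, 123.4]
ee_rot: [0.575, -0.569, 0.415, -0.416]
wrist_force: [-0.6, -0.0, -0.2]
width: 85.1
t 3.0 pos [ 534.4 -267.   123.4] W 85.1 F [-0.57 -0.02 -0.21] T [ 0.02 -0.01 -0.03]
y(down?) [ 0.006  0.005 -1.   ] open [0.951 0.31  0.008] openyaw 0.315 j7 1.0
[array([-0.005,  0.006, -0.008]), array([-0.01 , -0.008,  3.133])] [ -4.35510012 -12.00305239 -83.41491845]
```

```bash
python3 -m jog '{"xyz":[[-2,-6,-2],[-1,-2,-2],[0,0,0],[0,0,0]],"twist":[[0,0.003,-0.004],[0,0,0],[0,0,0],[0,0,0]]}' ; python3 -c "
from h import *
s,R=st();print(tw(.307,s,R),np.array([530,-279,40])-s['position'])"
```

```text
t: 3.4
position: [531.8, -275.0, 120.0]
ee_rot: [0.574, -0.569, 0.416, -0.416]
wrist_force: [-0.1, -1.0, 0.0]
width: 85.1
t 3.4 pos [ 531.8 -275.   120. ] W 85.1 F [-0.08 -1.01  0.05] T [ 0.01  0.01 -0.  ]
y(down?) [ 0.005  0.005 -1.   ] open [0.952 0.307 0.006] openyaw 0.312 j7 1.01
[array([-0.005,  0.005, -0.006]), array([-0.007, -0.007,  3.136])] [ -1.75523158  -4.04631334 -80.03542399]
```

```bash
python3 -m jog '{"xyz":[[-1,-3,-12],[0,-1,-12],[0,0,-12],[0,0,-12],[0,0,-8],[0,0,-4],[0,0,0],[0,0,0]],"twist":[[-0.004,0.004,-0.004],[0,0,0],[0,0,0],[0,0,0],[0,0,0],[0,0,0],[0,0,0],[0,0,0]]}' ; python3 -c "
from h import *
s,R=st();print(tw(.307,s,R),np.array([530,-279,40])-s['position'])"
```

```text
t: 4.2
position: [529.0, -279.6, 52.4]
ee_rot: [-0.57, 0.571, -0.419, 0.416]
wrist_force: [-0.7, 0.3, 0.3]
width: 85.5
t 4.2 pos [ 529.  -279.6   52.4] W 85.5 F [-0.71  0.3   0.33] T [-0.02 -0.    0.05]
y(down?) [-0.004  0.001 -1.   ] open [ 0.953  0.302 -0.003] openyaw 0.307 j7 1.05
[array([-0.001, -0.004,  0.   ]), array([-6.000e-03,  2.000e-03, -3.141e+00])] [  1.0369313    0.60302174 -12.39290311]
```

Lower the rest and check before closing.

```bash
python3 -m jog '{"xyz":[[1,0,-6],[0,0,-5],[0,0,-1],[0,0,0]],"twist":[[0,0,0],[0,0,0],[0,0,0],[0,0,0]]}' ; python3 -c "
from h import *
s,R=st();print(tw(.307,s,R),np.array([530,-279,40])-s['position'])
im=optics.capture('top');crop(im,'pics/t4.png',380,500,190,265,6)
im=optics.capture('scene');crop(im,'pics/s4.png',150,270,210,310,6)"
```

```text
t: 4.6
position: [531.1, -279.8, 40.6]
ee_rot: [-0.57, 0.571, -0.418, 0.417]
wrist_force: [-0.3, 0.1, 0.8]
width: 85.4
t 4.6 pos [ 531.1 -279.8   40.6] W 85.4 F [-0.25  0.12  0.76] T [ 0.03 -0.02  0.04]
y(down?) [-0.001  0.    -1.   ] open [ 0.953  0.302 -0.001] openyaw 0.307 j7 1.06
[array([-0.   , -0.001, -0.   ]), array([ 2.000e-03, -1.000e-03,  3.141e+00])] [-1.05803006  0.8092286  -0.61790411]
```

View pics/s4.png

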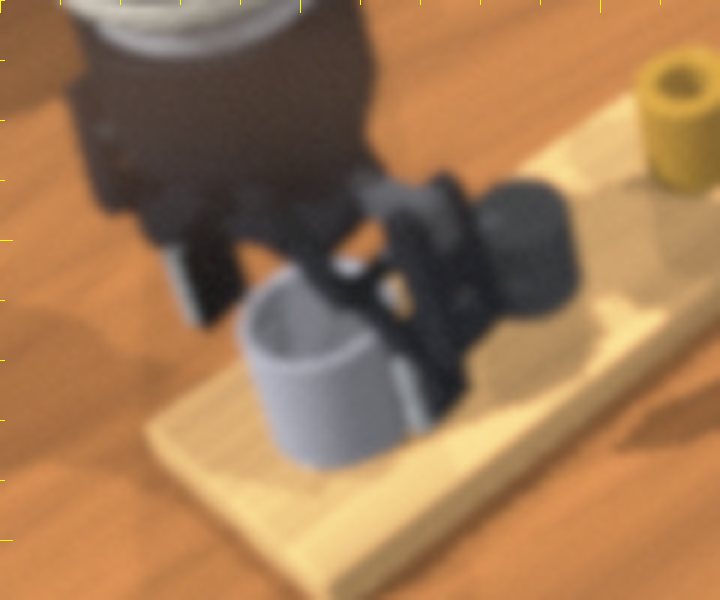

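View pics/t4.png

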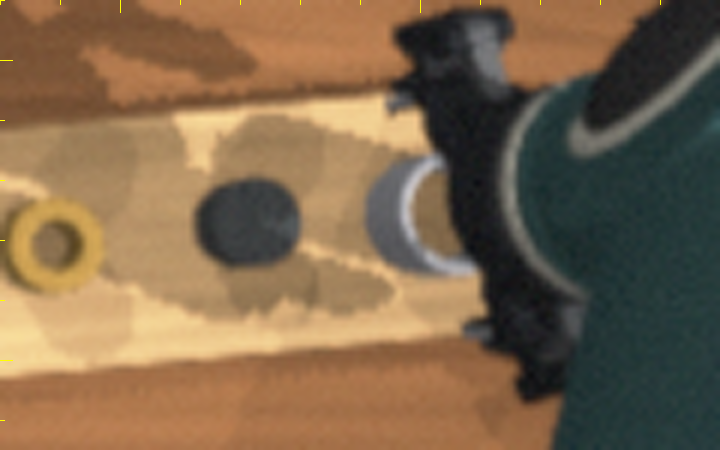

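```bash
python3 -m jog '{"xyz":[[0,0,0],[0,0,0],[0,0,0],[0,0,0],[0,0,0],[0,0,0],[0,0,0],[0,0,0],[0,0,0],[0,0,0]],"twist":[[0,0,0],[0,0,0],[0,0,0],[0,0,0],[0,0,0],[0,0,0],[0,0,0],[0,0,0],[0,0,0],[0,0,0]]}' 1; python3 -c "
from h import *
s,R=st()"
```

```text
t: 5.7
position: [531.4, -280.1, 41.6]
ee_rot: [0.571, -0.571, 0.418, -0.418]
wrist_force: [-0.6, -0.4, -0.2]
width: 47.2
t 5.7 pos [ 531.4 -280.1   41.6] W 47.2 F [-0.65 -0.4  -0.25] T [ 0.01 -0.03 -0.03]
y(down?) [-0.  0. -1.] open [ 0.953  0.302 -0.   ] openyaw 0.307 j7 1.06
```

```bash
python3 -m jog '{"xyz":[[0,0,8],[0,0,15],[0,0,20],[0,0,20],[0,0,15],[0,0,6],[0,0,0],[0,0,0]],"twist":[[0,0,0],[0,0,0],[0,0,0],[0,0,0],[0,0,0],[0,0,0],[0,0,0],[0,0,0]]}'; python3 -c "
from h import *
s,R=st()
im=optics.capture('top');crop(im,'pics/t5.png',360,500,170,265,5)
im=optics.capture('scene');crop(im,'pics/s5.png',150,310,180,310,5)"
```

```text
t: 6.5
position: [529.8, -279.2, 131.8]
ee_rot: [0.571, -0.57, 0.418, -0.417]
wrist_force: [0.6, 0.2, -2.0]
width: 47.3
t 6.5 pos [ 529.8 -279.2  131.8] W 47.3 F [ 0.6   0.2  -2.01] T [-0.02 -0.02  0.04]
y(down?) [-0.001  0.001 -1.   ] open [ 0.953  0.302 -0.001] openyaw 0.307 j7 1.0
```

View pics/s5.png

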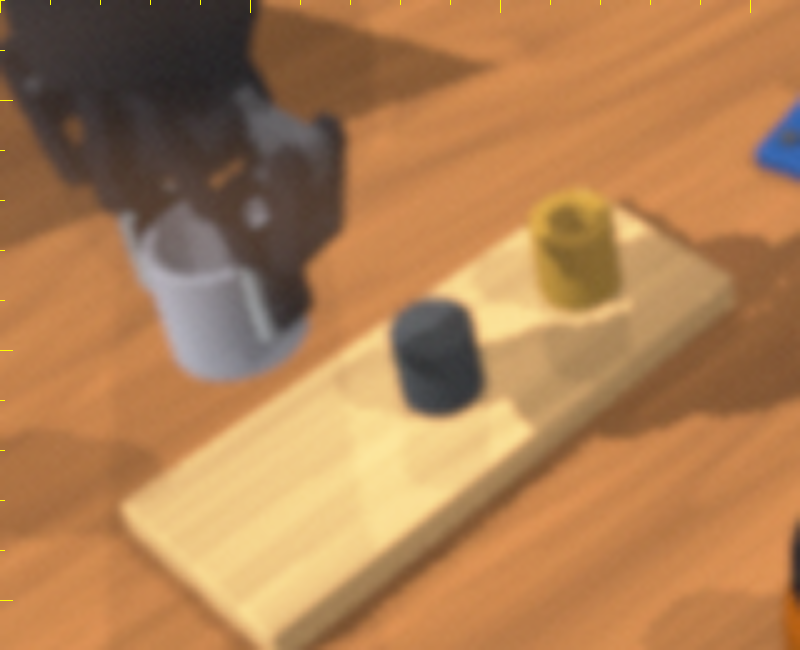

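View pics/t5.png

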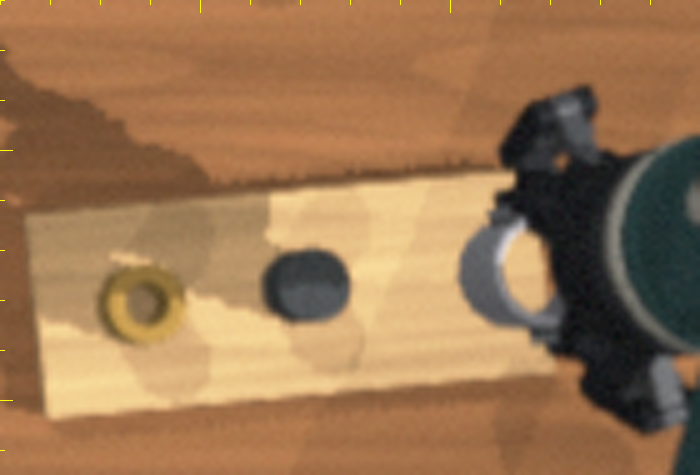

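```bash
python3 - <<'E'
from h import *
th=.307;t=np.array([528,176,0]);R=np.array([[np.cos(th),-np.sin(th),0],[np.sin(th),np.cos(th),0],[0,0,1]])
for n,(x0,x1,y0,y1,s) in {"top":(180,340,165,285,5),"scene":(295,415,135,235,6)}.items():
    im=cv2.imread(f"pics/{n}0.png");crop(im,f"pics/x.png",x0,x1,y0,y1,s);c=cv2.imread("pics/x.png")
    def poly(P,col):
        q=np.array([(proj(n,R@np.array(p)+t)-[x0,y0]+.5)*s for p in P]);cv2.polylines(c,[q.astype(int)],True,col,1,cv2.LINE_AA)
    B=lambda xa,xb,ya,yb,z:[(xa,ya,z),(xb,ya,z),(xb,yb,z),(xa,yb,z)]
    poly(B(-85,85,-160,160,12),(0,255,0));poly(B(-55,5,-85,115,20),(255,0,255));poly(B(-58,42,-84,-70,64),(0,0,255));poly(B(42,58,-160,160,75),(0,255,255))
    for y in(50,):poly(B(-58,42,y,y+14,64),(0,128,255));poly([(50+8*np.cos(a),y+20+8*np.sin(a),112) for a in np.arange(0,6.3,.4)],(255,255,0))
    poly([(-25+23.6*np.cos(a),-36+23.6*np.sin(a),20) for a in np.arange(0,6.3,.3)],(255,255,255))
    cv2.imwrite(f"pics/ov_{n}.png",c)
print(R@np.array([-25,-36,43.6])+t,R@[50,70,0]+t)
E
```

```text
[515.04809815 134.1281928   43.6       ] [554.50820424 257.83712549   0.        ]
```

View pics/ov_top.png

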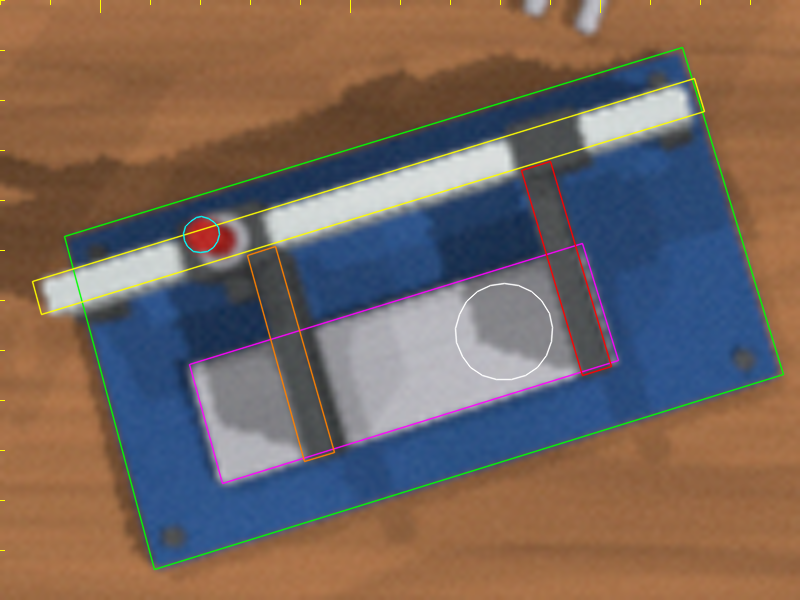

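View pics/ov_scene.png

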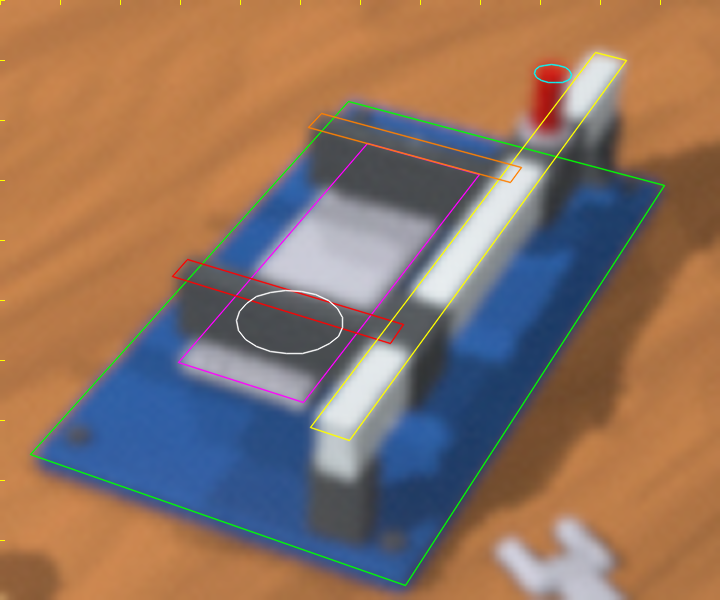

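```bash
python3 -m jog '{"xyz":[[0,20,0],[-2,40,0],[-2,40,0],[-2,40,0],[-2,40,0],[-2,40,0],[-2,40,0],[-2,40,0],[0,40,0],[0,25,0],[0,12,0],[0,5,0],[0,0,0],[0,0,0]],"twist":[[0,0,0],[0,0,0],[0,0,0],[0,0,0],[0,0,0],[0,0,0],[0,0,0],[0,0,0],[0,0,0],[0,0,0],[0,0,0],[0,0,0],[0,0,0],[0,0,0]]}'; python3 -c "
from h import *
s,R=st();print(tw(.307,s,R),np.array([515,134,43.6])-s['position'])"
```

```text
t: 8.0
position: [506.1, 111.3, 122.3]
ee_rot: [-0.563, 0.575, -0.424, 0.416]
wrist_force: [0.9, -1.0, -3.1]
width: 47.3
t 8.0 pos [506.1 111.3 122.3] W 47.3 F [ 0.94 -0.97 -3.08] T [-0.05 -0.05 -0.04]
y(down?) [-0.018 -0.006 -1.   ] open [ 0.955  0.294 -0.019] openyaw 0.299 j7 0.25
[array([ 0.007, -0.018,  0.008]), array([-0.029, -0.01 , -3.133])] [  8.85527976  22.71018932 -78.65976379]
```

```bash
python3 -m jog '{"xyz":[[4,8,0],[3,6,0],[1,3,0],[0,0,0],[0,0,0]],"twist":[[0.004,-0.01,0.005],[0.003,-0.006,0.003],[0,0,0],[0,0,0],[0,0,0]]}'; python3 -c "
from h import *
s,R=st();print(tw(.307,s,R),np.array([515,134,43.6])-s['position'])"
```

```text
t: 8.5
position: [515.7, 125.2, 122.4]
ee_rot: [-0.569, 0.569, -0.42, 0.419]
wrist_force: [-0.9, -0.1, -3.1]
width: 47.0
t 8.5 pos [515.7 125.2 122.4] W 47.0 F [-0.93 -0.12 -3.07] T [-0.04 -0.03 -0.  ]
y(down?) [-0. -0. -1.] open [ 0.955  0.296 -0.   ] openyaw 0.3 j7 0.23
[array([ 0.   , -0.   ,  0.007]), array([-0.   , -0.   , -3.135])] [ -0.72221477   8.75572572 -78.84479542]
```

```bash
python3 -m jog '{"xyz":[[-1,4,0],[0,3,-8],[0,2,-10],[0,0,-12],[0,0,-8],[0,0,-4],[0,0,0],[0,0,0]],"twist":[[0,0,0.005],[0,0,0],[0,0,0],[0,0,0],[0,0,0],[0,0,0],[0,0,0],[0,0,0]]}'; python3 -c "
from h import *
s,R=st();print(tw(.307,s,R),np.array([515,134,43.6])-s['position'])
im=optics.capture('top');crop(im,'pics/t6.png',180,340,165,285,5)
im=optics.capture('scene');crop(im,'pics/s6.png',295,415,115,235,5)"
```

```text
t: 9.3
position: [513.4, 134.5, 75.2]
ee_rot: [-0.569, 0.571, -0.419, 0.417]
wrist_force: [0.1, 0.3, -1.8]
width: 47.5
t 9.3 pos [513.4 134.5  75.2] W 47.5 F [ 0.13  0.35 -1.81] T [-0.06 -0.03 -0.03]
y(down?) [-0.003 -0.001 -1.   ] open [ 0.954  0.301 -0.003] openyaw 0.306 j7 0.26
[array([ 0.001, -0.003,  0.001]), array([-5.00e-03, -2.00e-03, -3.14e+00])] [  1.5779215   -0.45376452 -31.64907192]
```

View pics/s6.png

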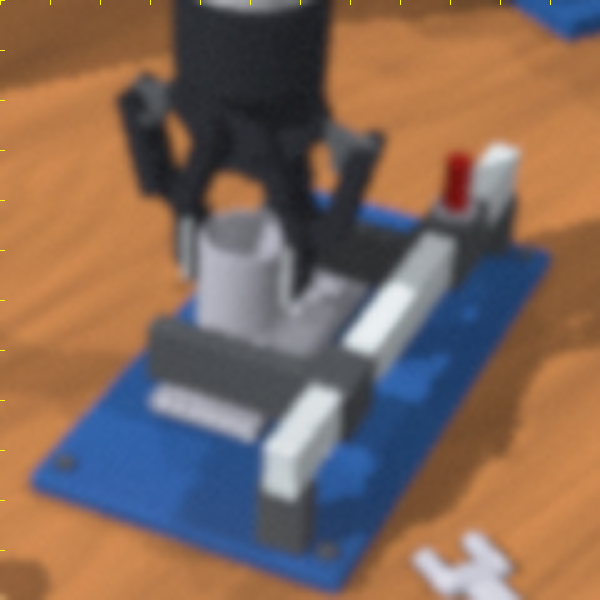

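View pics/t6.png

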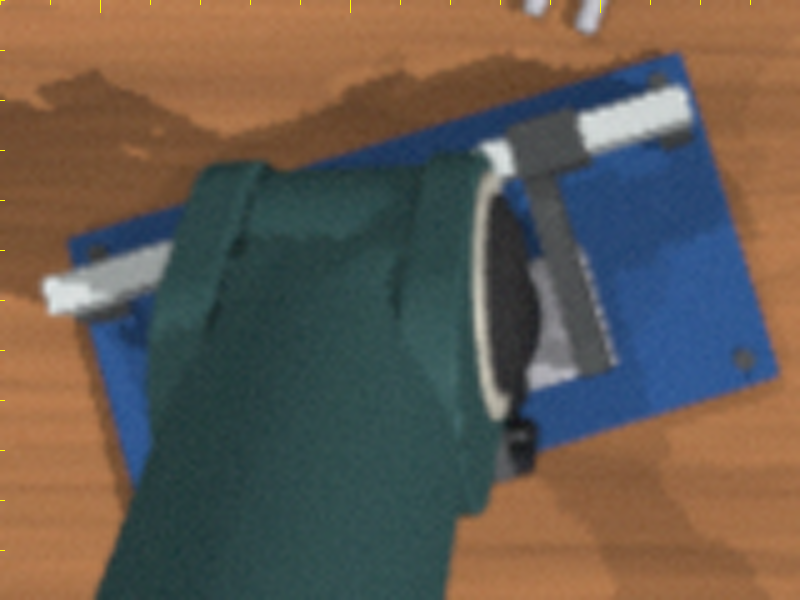

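```bash
python3 -m jog '{"xyz":[[1,0,-7],[0,0,-8],[0,0,-5],[0,0,-2],[0,0,0],[0,0,0]],"twist":[[0,-0.002,0],[0,0,0],[0,0,0],[0,0,0],[0,0,0],[0,0,0]]}'; python3 -c "
from h import *
s,R=st();print(tw(.307,s,R),np.array([515,134,43.6])-s['position'])"
```

```text
t: 10.0
position: [515.2, 134.7, 52.3]
ee_rot: [0.57, -0.57, 0.418, -0.418]
wrist_force: [-0.3, -0.3, -4.2]
width: 47.3
t 10.0 pos [515.2 134.7  52.3] W 47.3 F [-0.26 -0.34 -4.21] T [-0.01  0.05 -0.01]
y(down?) [ 0.001 -0.    -1.   ] open [0.954 0.301 0.001] openyaw 0.306 j7 0.28
[array([0.   , 0.001, 0.001]), array([ 2.00e-03, -1.00e-03, -3.14e+00])] [-0.21399166 -0.71945905 -8.66912227]
```

```bash
python3 -m jog '{"xyz":[[0,0,-3],[0,0,-3],[0,0,-1],[0,0,0]],"twist":[[0,0,0],[0,0,0],[0,0,0],[0,0,0]]}'; python3 -c "
from h import *
s,R=st()"
```

```text
t: 10.4
position: [515.5, 134.8, 45.1]
ee_rot: [0.571, -0.57, 0.417, -0.419]
wrist_force: [0.8, -0.0, -2.3]
width: 47.0
t 10.4 pos [515.5 134.8  45.1] W 47.0 F [ 0.78 -0.02 -2.28] T [ 0.01 -0.05 -0.  ]
y(down?) [ 0.002 -0.    -1.   ] open [0.954 0.301 0.002] openyaw 0.306 j7 0.28
```

```bash
python3 -m jog '{"xyz":[[0,0,-1],[0,0,0]],"twist":[[0,0,0],[0,0,0]]}'; python3 -m jog '{"xyz":[[0,0,-1],[0,0,0]],"twist":[[0,0,0],[0,0,0]]}'
```

```text
t: 10.6
position: [515.6, 134.9, 44.0]
ee_rot: [0.571, -0.57, 0.417, -0.419]
wrist_force: [-0.7, 0.5, -2.5]
width: 47.0
t: 10.8
position: [516.0, 134.9, 43.7]
ee_rot: [0.571, -0.57, 0.417, -0.419]
wrist_force: [-0.3, 0.2, -2.1]
width: 47.5
```

```bash
python3 -m jog '{"xyz":[[0,0,-1],[0,0,0]],"twist":[[0,0,0],[0,0,0]]}';python3 -m jog '{"xyz":[[0,0,-1],[0,0,0]],"twist":[[0,0,0],[0,0,0]]}'
```

```text
t: 11.0
position: [516.3, 135.0, 43.8]
ee_rot: [0.571, -0.569, 0.417, -0.419]
wrist_force: [0.4, 0.2, -2.7]
width: 47.5
t: 11.2
position: [516.6, 135.0, 43.7]
ee_rot: [0.571, -0.569, 0.418, -0.419]
wrist_force: [0.1, -0.3, -2.4]
width: 47.4
```

```bash
python3 -m jog '{"xyz":[[-1,0,-2],[0,0,0]],"twist":[[0,0,0],[0,0,0]]}';python3 -m jog '{"xyz":[[0,0,-2]],"twist":[[0,0,0]]}'
```

```text
t: 11.4
position: [517.1, 135.2, 44.0]
ee_rot: [0.572, -0.568, 0.417, -0.419]
wrist_force: [-0.2, 0.2, -2.3]
width: 46.9
t: 11.5
position: [517.5, 135.3, 43.4]
ee_rot: [0.573, -0.568, 0.417, -0.419]
wrist_force: [-7.9, -2.7, 32.5]
width: 46.8
```

```bash
python3 -m jog '{"xyz":[[0,0,0]],"twist":[[0,0,0]]}';python3 -c "
from h import *
s,R=st();print(tw(.307,s,R))"
```

```text
t: 11.6
position: [517.6, 135.3, 43.8]
ee_rot: [0.573, -0.568, 0.417, -0.419]
wrist_force: [0.3, -0.5, -2.4]
width: 46.7
t 11.6 pos [517.6 135.3  43.8] W 46.7 F [ 0.3  -0.49 -2.44] T [-0.06  0.03 -0.01]
y(down?) [ 0.006  0.005 -1.   ] open [0.954 0.301 0.007] openyaw 0.305 j7 0.29
[array([-0.005,  0.006,  0.002]), array([ 0.009,  0.007, -3.14 ])]
```

```bash
python3 -m jog '{"xyz":[[0,0,0],[0,0,0],[0,0,0],[0,0,0],[0,0,0]],"twist":[[0,0,0],[0,0,0],[0,0,0],[0,0,0],[0,0,0]]}' 0.2;python3 -c "
from h import *
s,R=st();print(tw(.307,s,R))
im=optics.capture('scene');crop(im,'pics/s7.png',295,415,115,235,5)"
```

```text
t: 12.1
position: [517.9, 135.5, 42.8]
ee_rot: [0.573, -0.568, 0.417, -0.419]
wrist_force: [0.1, 0.0, -0.5]
width: 68.3
t 12.1 pos [517.9 135.5  42.8] W 68.3 F [ 0.09  0.04 -0.49] T [-0.02 -0.01 -0.03]
y(down?) [ 0.007  0.004 -1.   ] open [0.954 0.301 0.008] openyaw 0.306 j7 0.29
[array([-0.004,  0.007,  0.001]), array([ 0.01 ,  0.007, -3.14 ])]
```

View pics/s7.png

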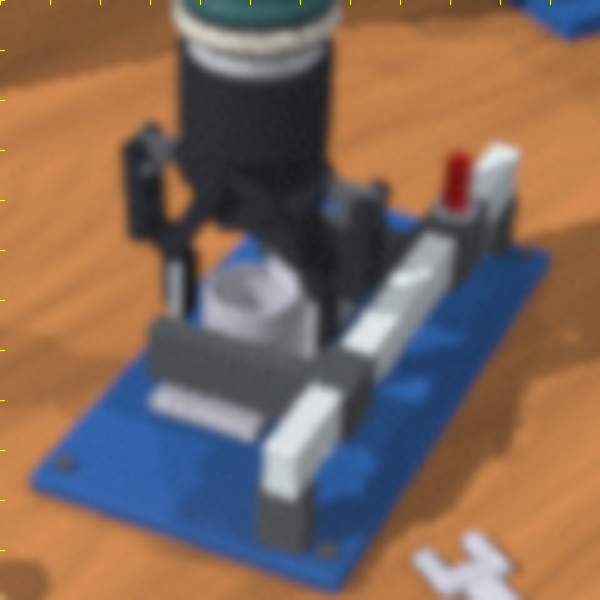

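```bash
python3 -m jog '{"xyz":[[0,0,6],[0,0,12],[0,0,20],[0,0,20],[0,0,20],[0,0,12],[0,0,5],[0,0,0],[0,0,0]],"twist":[[0,0,0],[0,0,0],[0,0,0],[-0.003,0.004,0],[0,0,0],[0,0,0],[0,0,0],[0,0,0],[0,0,0]]}';python3 -c "
from h import *
s,R=st();print(tw(.307,s,R))
th=.307;Rm=np.array([[np.cos(th),-np.sin(th),0],[np.sin(th),np.cos(th),0],[0,0,1]])
p=Rm@[50,102,0]+[528,176,150];print(p,p-s['position'])
im=optics.capture('scene');crop(im,'pics/s8.png',295,415,115,235,5)"
```

```text
t: 13.05
position: [517.6, 135.2, 145.5]
ee_rot: [0.572, -0.569, 0.418, -0.419]
wrist_force: [-0.2, 0.1, -0.7]
width: 68.4
t 13.05 pos [517.6 135.2 145.5] W 68.4 F [-0.21  0.06 -0.74] T [0.06 0.05 0.04]
y(down?) [ 0.004  0.002 -1.   ] open [0.954 0.3   0.004] openyaw 0.305 j7 0.2
[array([-0.002,  0.004,  0.002]), array([ 0.006,  0.004, -3.14 ])]
[544.83779569 288.34094817 150.        ] [ 27.22656653 153.11481246   4.46809919]
```

View pics/s8.png

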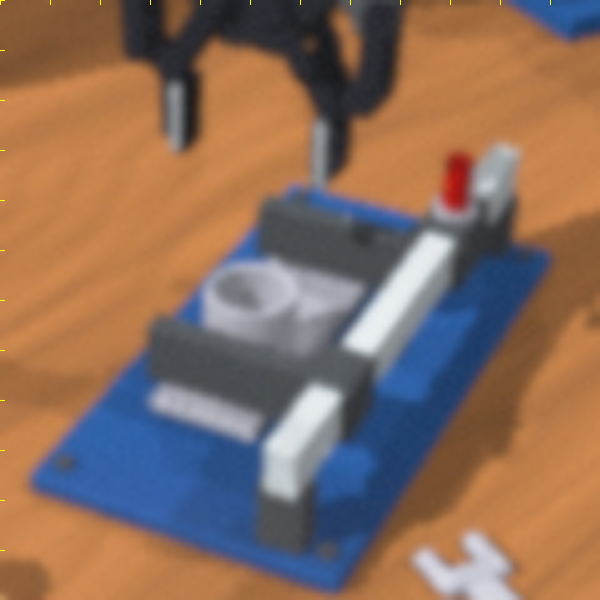

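```bash
python3 -m jog '{"xyz":[[0,0,10],[3,15,8],[4,25,0],[4,25,0],[4,25,0],[4,20,0],[3,10,0],[2,4,0],[0,0,0],[0,0,0]],"twist":[[0,0,0],[0,0,0],[0,0,0],[0,0,0],[0,0,0],[0,0,0],[0,0,0],[0,0,0],[0,0,0],[0,0,0]]}' 1;python3 -c "
from h import *
s,R=st();print(tw(.307,s,R))
th=.307;Rm=np.array([[np.cos(th),-np.sin(th),0],[np.sin(th),np.cos(th),0],[0,0,1]])
p=Rm@[50,102,0]+[528,176,150];print(p,p-s['position'])"
```

```text
t: 14.1
position: [540.4, 259.2, 162.7]
ee_rot: [-0.567, 0.571, -0.42, 0.42]
wrist_force: [0.1, -0.2, -0.5]
width: -0.3
t 14.1 pos [540.4 259.2 162.7] W -0.3 F [ 0.12 -0.23 -0.53] T [ 0.04 -0.02 -0.03]
y(down?) [-0.004 -0.004 -1.   ] open [ 0.956  0.295 -0.005] openyaw 0.299 j7 -0.0
[array([ 0.004, -0.004,  0.008]), array([-0.006, -0.007, -3.134])]
[544.83779569 288.34094817 150.        ] [  4.42961095  29.15005166 -12.67237397]
```

```bash
python3 -m jog '{"xyz":[[2,10,0],[1,9,0],[0,5,0],[0,2,0],[0,0,0],[0,0,0]],"twist":[[0.003,-0.003,0.006],[0,0,0],[0,0,0],[0,0,0],[0,0,0],[0,0,0]]}';python3 -c "
from h import *
s,R=st();print(tw(.307,s,R))
th=.307;Rm=np.array([[np.cos(th),-np.sin(th),0],[np.sin(th),np.cos(th),0],[0,0,1]])
p=Rm@[50,102,0]+[528,176,97];print(p,p-s['position'],Rm.T@(s['position']-[528,176,0]))"
```

```text
t: 14.7
position: [543.8, 285.0, 162.9]
ee_rot: [-0.569, 0.57, -0.419, 0.419]
wrist_force: [0.5, 0.6, -0.0]
width: -0.1
t 14.7 pos [543.8 285.  162.9] W -0.1 F [ 0.53  0.64 -0.02] T [-0.03 -0.01  0.  ]
y(down?) [-0.001 -0.002 -1.   ] open [ 0.955  0.298 -0.001] openyaw 0.302 j7 -0.03
[array([ 0.002, -0.001,  0.005]), array([-1.000e-03, -3.000e-03, -3.137e+00])]
[544.83779569 288.34094817  97.        ] [  1.01160815   3.34356985 -65.93141799] [ 48.02526243  99.11846882 162.93141799]
```

```bash
python3 -m jog '{"xyz":[[1,3,-4],[0,2,-12],[0,0,-12],[0,0,-12],[0,0,-8],[0,0,-3],[0,0,0],[0,0,0]],"twist":[[0.002,0,0.004],[0,0,0],[0,0,0],[0,0,0],[0,0,0],[0,0,0],[0,0,0],[0,0,0]]}';python3 -c "
from h import *
s,R=st();print(tw(.307,s,R))
th=.307;Rm=np.array([[np.cos(th),-np.sin(th),0],[np.sin(th),np.cos(th),0],[0,0,1]])
print(Rm.T@(s['position']-[528,176,0]))
im=optics.capture('top');crop(im,'pics/t9.png',180,340,165,285,5)
im=optics.capture('scene');crop(im,'pics/s9.png',295,415,105,225,5)"
```

```text
t: 15.5
position: [543.9, 288.8, 105.5]
ee_rot: [-0.569, 0.572, -0.419, 0.417]
wrist_force: [-0.1, 1.4, 0.3]
width: 0.0
t 15.5 pos [543.9 288.8 105.5] W 0.0 F [-0.06  1.4   0.27] T [-0.06  0.03 -0.01]
y(down?) [-0.004 -0.002 -1.   ] open [ 0.954  0.301 -0.004] openyaw 0.305 j7 -0.01
[array([ 0.002, -0.004,  0.002]), array([-6.00e-03, -3.00e-03, -3.14e+00])]
[ 49.21915072 102.73386312 105.46616546]
```

View pics/s9.png

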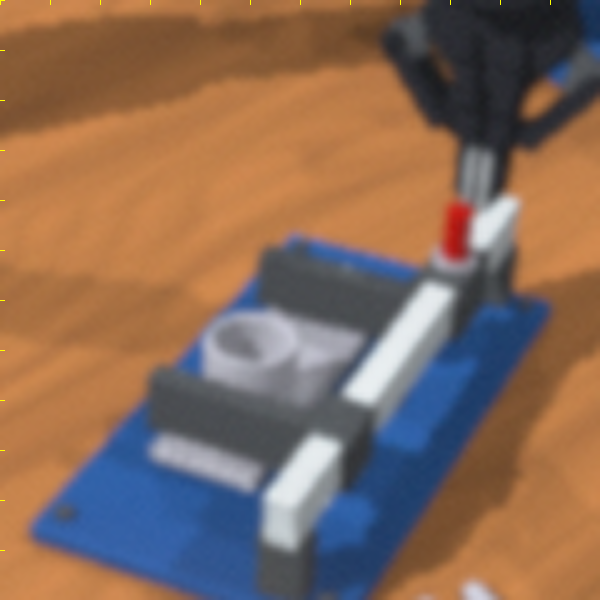

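View pics/t9.png

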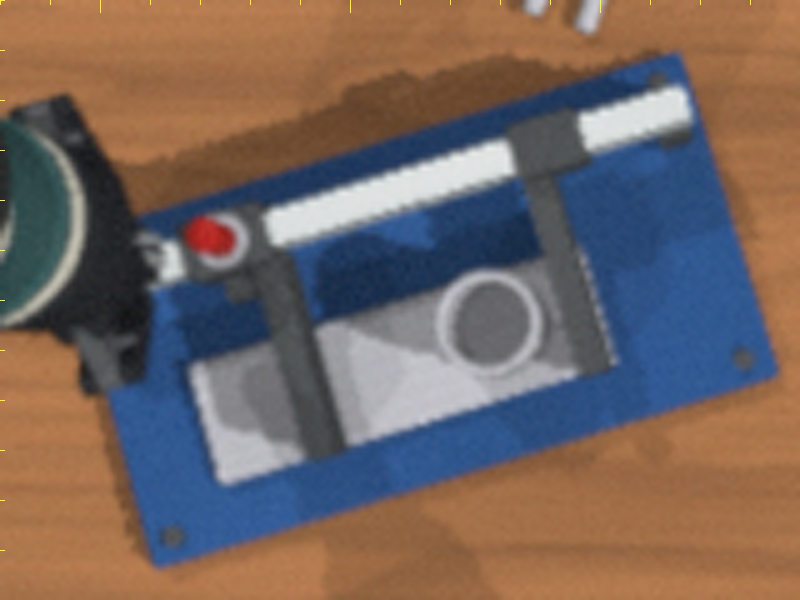

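```bash
python3 -m jog '{"xyz":[[1,0,-4],[1,-2,-3],[1,-4,-1],[1,-5,0],[1.5,-5,0],[1.5,-5,0],[0,0,0]],"twist":[[0.001,-0.003,0.002],[0,0,0],[0,0,0],[0,0,0],[0,0,0],[0,0,0],[0,0,0]]}';cat >> h.py <<'E'
th=.307;Rm=np.array([[np.cos(th),-np.sin(th),0],[np.sin(th),np.cos(th),0],[0,0,1]])
def cal():
    s,R=st();print(tw(.307,s,R)[0],"calpos",(Rm.T@(s['position']-[528,176,0])).round(2),"calF",(Rm.T@s['wrist_force']).round(2),"T",s["ft_torque"].round(2))
E
python3 -c "
from h import *
cal()"
```

```text
t: 16.3
position: [552.1, 267.5, 98.5]
ee_rot: [0.572, -0.57, 0.417, -0.417]
wrist_force: [1.1, 0.1, 0.1]
width: -0.2
t 16.3 pos [552.1 267.5  98.5] W -0.2 F [1.05 0.12 0.09] T [ 0.01 -0.02 -0.02]
y(down?) [ 0.002  0.003 -1.   ] open [0.953 0.303 0.003] openyaw 0.308 j7 0.04
[-0.003  0.002 -0.001] calpos [50.6  79.98 98.52] calF [ 1.04 -0.21  0.09] T [ 0.01 -0.02 -0.02]
```

```bash
python3 -m jog '{"xyz":[[1.2,-4,0],[1.4,-5,0],[1.5,-5,0],[1.5,-5,0],[1.5,-5,0],[1.2,-4,0]],"twist":[[0,0,0],[0,0,0],[0,0,0],[0,0,0],[0,0,0],[0,0,0]]}';
python3 -c "
from h import *
cal()
im=optics.capture('top');crop(im,'pics/t10.png',180,340,165,285,5)
im=optics.capture('scene');crop(im,'pics/s10.png',295,415,105,225,5)"
```

```text
t: 16.9
position: [560.9, 239.3, 98.7]
ee_rot: [0.573, -0.569, 0.417, -0.417]
wrist_force: [0.6, 1.7, -1.5]
width: -0.0
t 16.9 pos [560.9 239.3  98.7] W -0.0 F [ 0.59  1.68 -1.53] T [ 0.52 -0.07  0.04]
y(down?) [ 0.003  0.005 -1.   ] open [0.952 0.305 0.004] openyaw 0.31 j7 0.09
[-0.005  0.003 -0.003] calpos [50.5  50.42 98.65] calF [ 1.07  1.42 -1.53] T [ 0.52 -0.07  0.04]
```

View pics/s10.png

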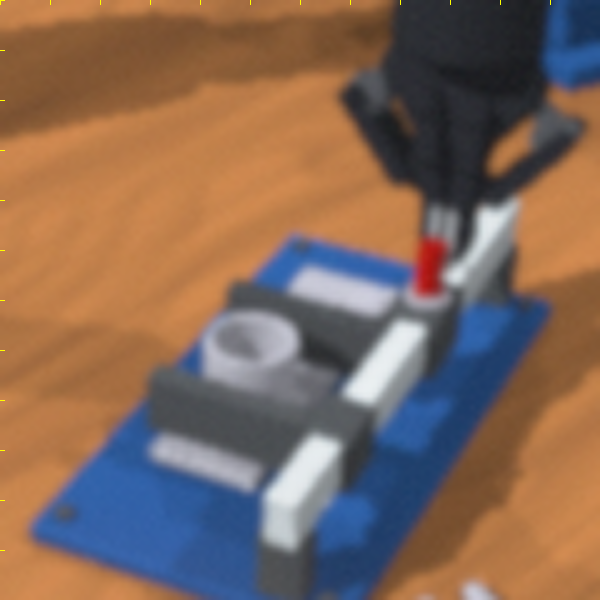

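View pics/t10.png

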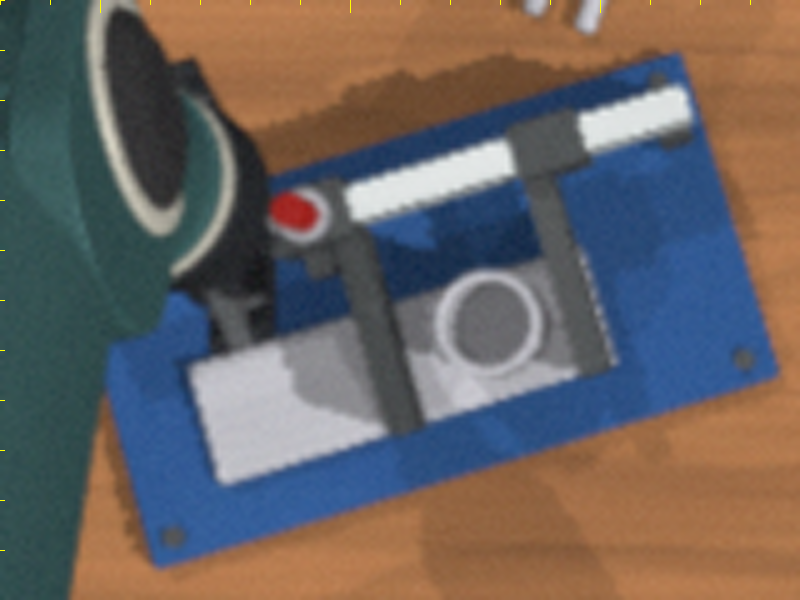

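```bash
python3 -m jog '{"xyz":[[1.2,-4,0],[1.2,-4,0],[1.2,-4,0],[0.6,-2,0]],"twist":[[0,0,0],[0,0,0],[0,0,0],[0,0,0]]}';
python3 -c "
from h import *
cal()"; python3 -m jog '{"xyz":[[0.3,-1,0],[0.3,-1,0],[0.3,-1,0]],"twist":[[0,0,0],[0,0,0],[0,0,0]]}';
python3 -c "
from h import *
cal()"
```

```text
t: 17.4
position: [565.4, 224.2, 98.7]
ee_rot: [0.573, -0.569, 0.417, -0.417]
wrist_force: [0.6, 2.7, -0.6]
width: -0.1
t 17.4 pos [565.4 224.2  98.7] W -0.1 F [ 0.6   2.72 -0.64] T [ 0.47 -0.05 -0.02]
y(down?) [ 0.003  0.005 -1.   ] open [0.952 0.305 0.004] openyaw 0.31 j7 0.12
[-0.005  0.003 -0.003] calpos [50.24 34.66 98.72] calF [ 1.39  2.41 -0.64] T [ 0.47 -0.05 -0.02]
t: 17.7
position: [566.5, 221.0, 98.7]
ee_rot: [0.573, -0.569, 0.417, -0.417]
wrist_force: [-0.5, 2.8, -0.4]
width: 0.2
t 17.7 pos [566.5 221.   98.7] W 0.2 F [-0.5   2.82 -0.43] T [ 0.45 -0.02  0.  ]
y(down?) [ 0.003  0.005 -1.   ] open [0.952 0.305 0.004] openyaw 0.31 j7 0.12
[-0.005  0.003 -0.003] calpos [50.27 31.24 98.72] calF [ 0.38  2.84 -0.43] T [ 0.45 -0.02  0.  ]
```

```bash
for i in 1 2 3; do :; done; python3 -m jog '{"xyz":[[0.3,-1,0],[0.3,-1,0],[0.3,-1,0],[0.3,-1,0]],"twist":[[0,0,0],[0,0,0],[0,0,0],[0,0,0]]}';
python3 -c "
from h import *
cal()"; python3 -m jog '{"xyz":[[0.3,-1,0],[0.3,-1,0],[0.3,-1,0]],"twist":[[0,0,0],[0,0,0],[0,0,0]]}';
python3 -c "
from h import *
cal()
im=optics.capture('top');crop(im,'pics/t11.png',240,310,190,250,10)"
```

```text
t: 18.1
position: [567.3, 218.3, 98.8]
ee_rot: [0.574, -0.569, 0.417, -0.416]
wrist_force: [0.9, 2.9, -0.9]
width: 0.5
t 18.1 pos [567.3 218.3  98.8] W 0.5 F [ 0.88  2.94 -0.87] T [ 0.79  0.05 -0.05]
y(down?) [ 0.002  0.006 -1.   ] open [0.952 0.306 0.004] openyaw 0.311 j7 0.13
[-0.006  0.002 -0.004] calpos [50.29 28.46 98.78] calF [ 1.73  2.54 -0.87] T [ 0.79  0.05 -0.05]
t: 18.4
position: [568.1, 215.9, 98.8]
ee_rot: [0.574, -0.569, 0.417, -0.415]
wrist_force: [0.7, 2.9, -0.8]
width: -0.0
t 18.4 pos [568.1 215.9  98.8] W -0.0 F [ 0.71  2.94 -0.76] T [ 0.76  0.01 -0.02]
y(down?) [ 0.002  0.007 -1.   ] open [0.952 0.307 0.004] openyaw 0.312 j7 0.14
[-0.007  0.002 -0.005] calpos [50.24 25.95 98.76] calF [ 1.56  2.59 -0.76] T [ 0.76  0.01 -0.02]
```

View pics/t11.png

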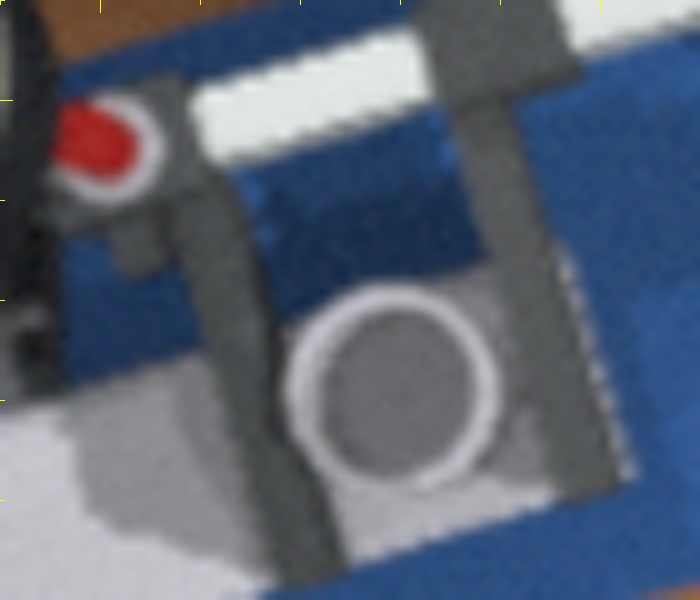

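```bash
python3 -m jog '{"xyz":[[0.3,-1,0],[0.3,-1,0],[0.3,-1,0],[0.2,-0.8,0]],"twist":[[0,0,0],[0,0,-0.002],[0,0,0],[0,0,0]]}';
python3 -c "
from h import *
cal()
im=optics.capture('top');crop(im,'pics/t12.png',240,310,190,250,10)"
```

```text
t: 18.85
position: [569.4, 211.6, 98.8]
ee_rot: [0.574, -0.568, 0.418, -0.416]
wrist_force: [-0.4, 3.3, -0.8]
width: -0.2
t 18.85 pos [569.4 211.6  98.8] W -0.2 F [-0.43  3.29 -0.78] T [ 0.81 -0.02  0.07]
y(down?) [ 0.003  0.007 -1.   ] open [0.953 0.304 0.005] openyaw 0.309 j7 0.14
[-0.007  0.003 -0.002] calpos [50.27 21.43 98.78] calF [ 0.58  3.27 -0.78] T [ 0.81 -0.02  0.07]
```

View pics/t12.png

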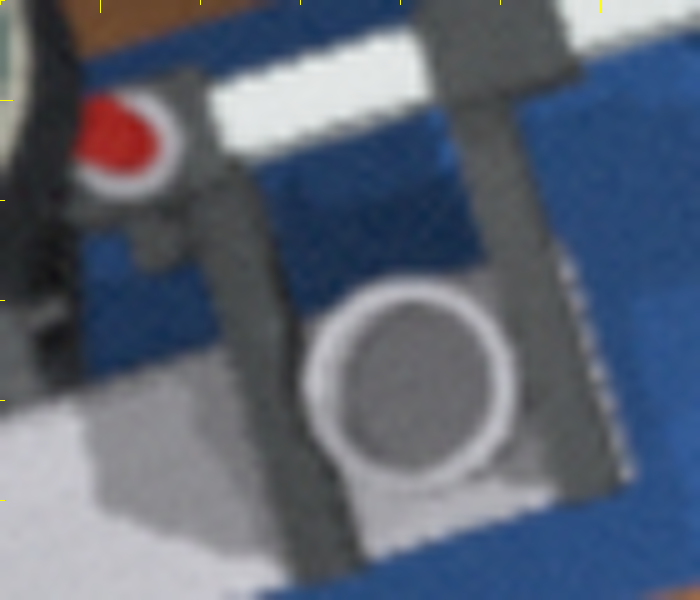

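```bash
for i in a; do python3 -m jog '{"xyz":[[0.2,-0.7,0],[0.2,-0.6,0]],"twist":[[0,0,0],[0,0,0]]}'>/dev/null; python3 -c "
from h import *
cal()"|tail -1; python3 -m jog '{"xyz":[[0.2,-0.6,0]],"twist":[[0,0,0]]}' >/dev/null;python3 -c "
from h import *
cal()"|tail -1;  python3 -m jog '{"xyz":[[0.2,-0.6,0]],"twist":[[0,0,0]]}' >/dev/null;python3 -c "
from h import *
cal()"|tail -1; done
```

```text
[-0.008  0.002 -0.002] calpos [50.31 20.73 98.81] calF [ 1.23  5.33 -0.86] T [1.14 0.1  0.06]
[-0.009  0.002 -0.003] calpos [50.31 20.74 98.81] calF [ 0.44  3.99 -1.28] T [1.06 0.1  0.02]
[-0.01   0.002 -0.003] calpos [50.27 20.78 98.8 ] calF [ 1.94  5.51 -0.74] T [1.13 0.03 0.06]
```

```bash
python3 -c "
from h import *
cal()
im=optics.capture('top');crop(im,'pics/t13.png',240,310,190,250,10)
im=optics.capture('scene');crop(im,'pics/s13.png',310,380,140,200,10)"
```

```text
t 19.3 pos [569.6 211.   98.8] W -0.0 F [ 0.18  5.83 -0.74] T [1.13 0.03 0.06]
y(down?) [ 0.002  0.01  -1.   ] open [0.952 0.306 0.005] openyaw 0.31 j7 0.15
[-0.01   0.002 -0.003] calpos [50.27 20.78 98.8 ] calF [ 1.94  5.51 -0.74] T [1.13 0.03 0.06]
```

View pics/t13.png

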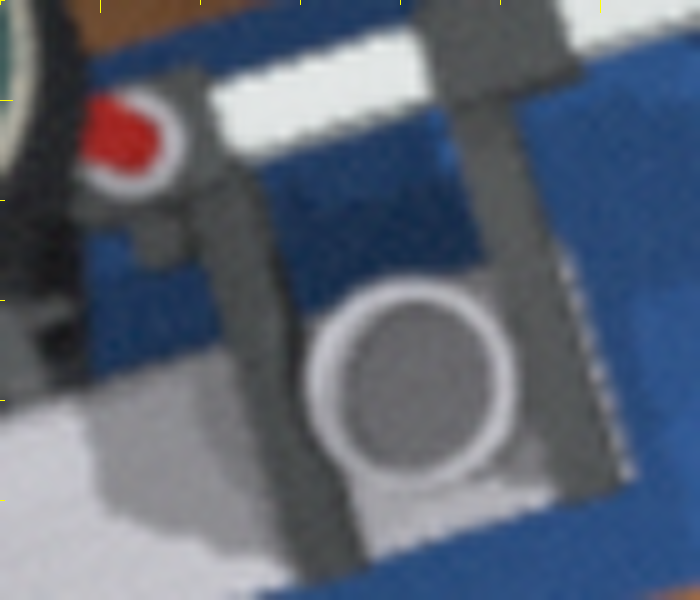

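View pics/s13.png

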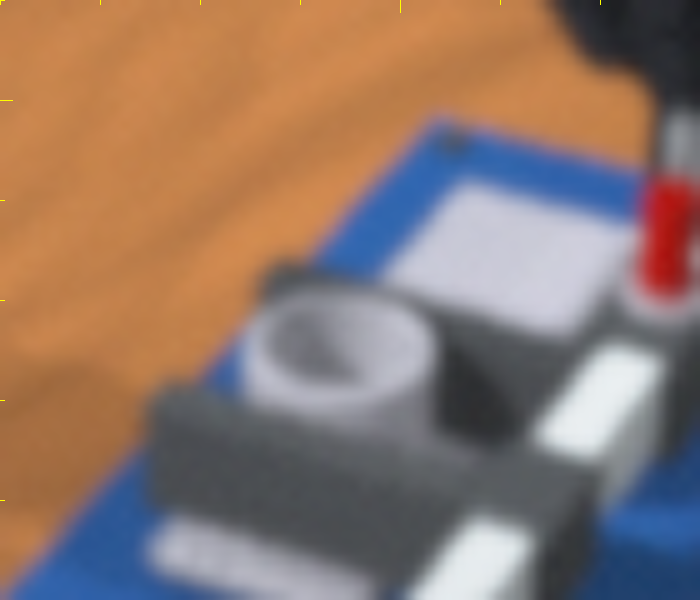

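```bash
python3 -m jog '{"xyz":[[0.2,-0.8,0]],"twist":[[0,0,0]]}' >/dev/null;python3 -c "
from h import *
cal()"|tail -1;  python3 -m jog '{"xyz":[[0.2,-0.8,0]],"twist":[[0,0,0]]}' >/dev/null;python3 -c "
from h import *
cal()"|tail -1
```

```text
[-0.01   0.002 -0.004] calpos [50.28 20.69 98.81] calF [ 1.74  5.3  -2.28] T [ 1.18  0.06 -0.05]
[-0.011  0.001 -0.005] calpos [50.27 20.69 98.83] calF [ 2.41  5.22 -2.03] T [ 1.18  0.07 -0.02]
```

```bash
python3 -m jog '{"xyz":[[0.3,-1,0]],"twist":[[0.005,0,0]]}' >/dev/null;python3 -c "
from h import *
cal()"|tail -1;  python3 -m jog '{"xyz":[[0.3,-1,0]],"twist":[[0.004,0,0.003]]}' >/dev/null;python3 -c "
from h import *
cal()"|tail -1
```

```text
[-0.017  0.001 -0.006] calpos [50.28 20.64 98.87] calF [ 1.12  5.03 -0.24] T [1.19 0.14 0.02]
[-0.022  0.    -0.009] calpos [50.22 20.62 98.91] calF [ 0.89  5.41 -0.64] T [ 1.22  0.2  -0.01]
```

```bash
python3 -m jog '{"xyz":[[-0.6,2,0],[-1.2,4,0],[-3,8,0],[-3,8,0],[-1,4,0],[0,0,8],[0,0,15],[0,0,20],[0,0,20],[0,0,12],[0,0,5],[0,0,0],[0,0,0]],"twist":[[0,0,0],[0,0,0],[0,0,0],[0,0,0],[0,0,0],[0,0,0],[-0.01,0,-0.005],[-0.01,0,0],[0,0,0],[0,0,0],[0,0,0],[0,0,0],[0,0,0]]}';python3 -c "
from h import *
cal()"
```

```text
t: 21.1
position: [559.9, 233.1, 183.3]
ee_rot: [-0.569, 0.573, -0.416, 0.419]
wrist_force: [-0.8, -0.0, -0.8]
width: -0.0
t 21.1 pos [559.9 233.1 183.3] W -0.0 F [-0.8  -0.   -0.76] T [ 0.05  0.   -0.02]
y(down?) [-0.    -0.006 -1.   ] open [ 0.953  0.303 -0.002] openyaw 0.308 j7 0.05
[ 0.006 -0.    -0.001] calpos [ 47.68  44.74 183.3 ] calF [-0.76  0.24 -0.76] T [ 0.05  0.   -0.02]
```

Move clear to the left and back so both cameras see the caliper.

```bash
python3 -m jog '{"xyz":[[0,15,5],[-5,30,5],[-10,35,5],[-15,35,5],[-15,35,0],[-10,25,0],[0,12,0],[0,0,0],[0,0,0],[0,0,0]],"twist":[[0,0,0],[0,0,0],[0,0,0],[0,0,0],[0,0,0],[0,0,0],[0,0,0],[0,0,0],[0,0,0],[0,0,0]]}';python3 - <<'E'
from h import *
it=optics.capture('top');crop(it,'pics/t14.png',240,310,190,250,10)
i2=optics.capture('scene');crop(i2,'pics/s14.png',310,380,140,200,10)
cv2.imwrite('pics/top14.png',it);cv2.imwrite('pics/scene14.png',i2)
E
```

```text
t: 22.1
position: [499.4, 429.3, 198.8]
ee_rot: [-0.565, 0.575, -0.418, 0.419]
wrist_force: [-0.5, -0.3, -0.3]
width: -0.1
```

View pics/t14.png

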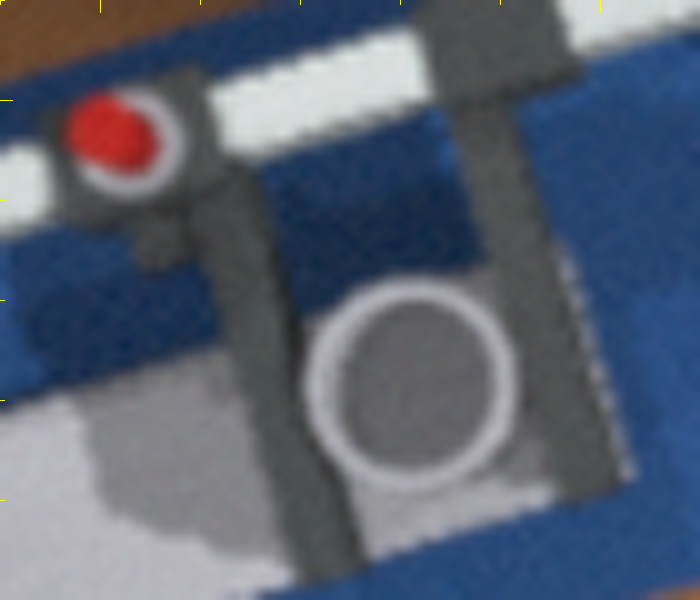

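View pics/scene14.png

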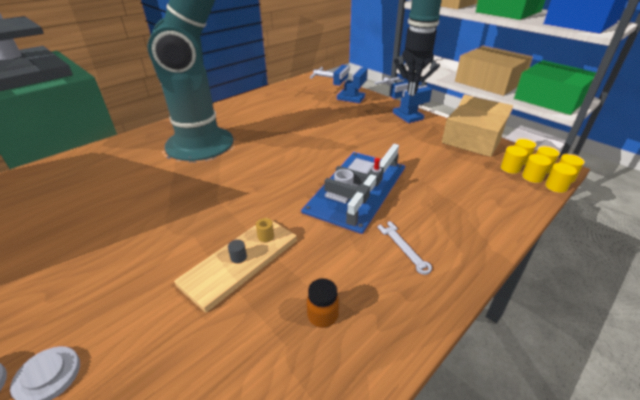

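View pics/s14.png

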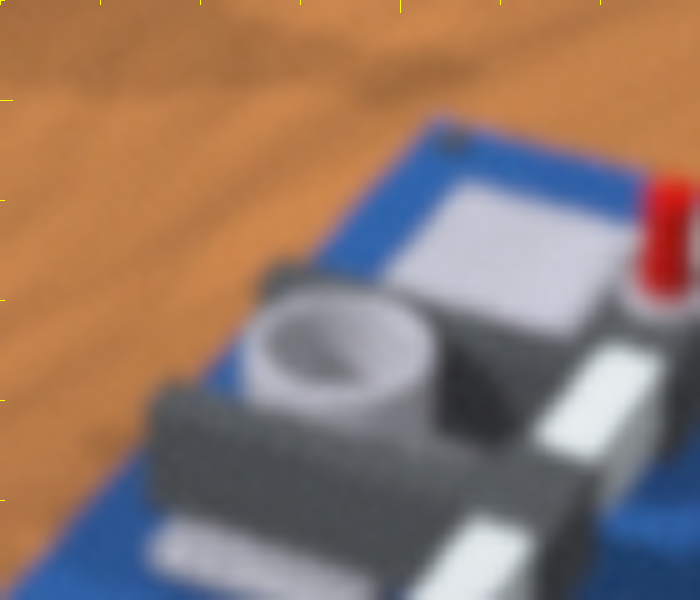

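```bash
python3 - <<'E'
from h import *
c=lambda x,y,z:(Rm.T@(onz('top',240+(x+.5)/10-.5,190+(y+.5)/10-.5,z)-[528,176,0])).round(2)
print("rim",c(410.5,384,70),[c(304,384,70),c(517,384,70)])
for q in[(470,170),(500,290),(528,400),(545,460)]:print("fix edge",c(*q,64))
for q in[(275,240),(295,330),(312,380),(365,560)]:print("mov edge",c(*q,64))
print("post",c(98,132,112))
im=cv2.imread('pics/top14.png');g=im[190:250,240:310].astype(int)
for r in(226,227,228,229): print(im[r,262:302].sum(1)//3)
E
```

```text
rim [-21.92 -44.07  70.  ] [array([-14.65, -20.54,  70.  ]), array([-29.19, -67.59,  70.  ])]
fix edge [ 22.27 -70.82  64.  ]
fix edge [ -6.71 -69.54  64.  ]
fix edge [-33.13 -68.47  64.  ]
fix edge [-47.59 -68.28  64.  ]
mov edge [ 20.02 -22.62  64.  ]
mov edge [ -1.52 -21.23  64.  ]
mov edge [-13.84 -21.77  64.  ]
mov edge [-57.36 -21.87  64.  ]
post [ 49.23   1.96 112.  ]
[109  92  81  77  78  78  64  53  95 161 170 149 109  90  94  97  98  99
  96  99 100  99  98 101 100  96 106 147 173 125  81  79  82  80  82  85
  88 115  98  74]
[110  95  84  78  76  74  67  57 111 169 160 146 109  91  95  97 100  97
  99  99  99  98  98  97  95  97 105 144 172 129  87  82  78  80  79  77
  78 124 106  78]
[109  98  82  79  78  77  66  65 119 175 162 139 106  92  96  97  95 100
  97  97  99  97  95  98  98  99 107 139 172 134  84  80  80  83  82  77
  75  98  97  83]
[111 108  92  81  78  77  71  64 116 173 160 137 105  94  95  98  98 101
  96  98  99  97 101  98 100 100 105 142 173 133  82  76  80  83  81  79
  78  90 116  97]
```

```bash
python3 -c "
from station import ticket,ctrl
print(ctrl.read_state()['t'],ticket.hand_in())"
```

```text
the job is handed in; nothing more can be done
22.2 None
```

The tube is standing on the rest strip with both jaws closed on it. The gripper is clear of everything, and I handed in at t = 22.2 s of the 69 s allowed.

**How it went:** I lifted the tube off the parts board, set it upright between the open jaws and let go. I then pushed the thumb post with the closed fingers until the tube came up against the fixed jaw.

**Checks that agree:**
- **Stalled on contact:** Sliding the tube took about 4 N in total. At the end the jaw stalled at about 5 to 6 N, which I take to be about 3 to 4 N on the tube. Pushes that had moved it freely before no longer did.
- **Gap matches the tube:** In the last pictures the gap between the jaws is about 47 mm (± 1 mm). The gripper had read about 47.3 mm across the tube.
- **Nothing else moved:** No strip shows between the tube and the fixed jaw in the pictures, and the jaws look parallel. The other parts and tools looked unmoved.

**Limits of the checks:**
- **Contact and tilt:** Contact and squareness rest on the force readings and on pictures good to about 1 mm. The tilt was not measured directly.
- **Set-down force:** There was a short push of about 32 N on the wrist as the tube met the strip, larger than I intended.

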